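# Fold down and lock the order-tablet stand

### The job

Fold the order tablet's stand flat for cleaning: first flip the red ratchet lever over to its released side, then press the tilted tablet gently down until it lies fully flat on the base, without letting it slam. Then slide the blue transport lock all the way in over the tablet's edge to its end stop, and leave the green mug and the white cup where they stand.

Things in the scene. Friction and masses are not known exactly. Their poses are not given: they have to be found in the camera images.
- stand: aluminium stand screwed to the worktop, base plate 180 x 170 x 16 mm. Origin: centre of its underside on the worktop; z up; +x points from the tablet's hinge to its free edge, +y to the side with red lever and blue lock. Panel hinge axis: along y at x = -85, z = 50 mm. Lever pivot: along y at x = -21, z = 54 mm. Ratchet wheel and pawl at y = 81 to 96 mm, tablet's edge at y = 75 mm
- panel (a joint): tilt of the tablet panel (rad): 0 flat on the base, grows as the free (+x) edge is raised, at most 1.05. Stiff hinge: it stays where it is left. A ratchet (teeth 20 degrees apart) blocks it downward while the pawl is engaged; upward it clicks freely. With the pawl released about 2 to 8 N at screen_far presses it down
- screen_far (a point): point on the screen's surface, 125 mm from the hinge axis along the panel, mid-width, 12 mm above the plane through the axis. Frame turns with the panel: x along the panel to the free edge, z out of the screen. Panel 150 mm wide, ends 160 mm from the hinge axis. When flat the screen is 62 mm above the worktop
- pawl (a joint): red ratchet lever (rad): about 0 to 0.3 engaged, the bar leaning to the stand's -x side; 1.1 fully released, leaning to +x. Top-heavy: past about 0.55 it falls to the released stop by itself and stays there, below that it falls back. Less than 1 N at the bar turns it
- lever_grip (a point): centre of the red lever's crossbar: round bar 18 mm thick, 66 mm long along the stand's y (y = 99 to 165 mm; the steel arm joins it at the end next to the tablet), axis 72 mm from the lever's pivot. It moves about 75 mm toward the stand's +x as the lever is flipped; its axis is 115 mm up at both stops, 126 mm half-way
- lock (a joint): transport lock (m): 0 open, 0.030 at its end stop; grows as the knob slides toward the tablet (the stand's -y). About 2 N moves it and it stays where it is left. At the end stop its steel tongue covers the flat tablet's edge by some 15 mm; slid in early it would block the tablet
- lock_knob (a point): centre of the blue lock knob, 34 (x) x 24 (y) x 28 mm high, its middle 83 mm and its top 97 mm above the worktop; the housing below it ends 62 mm above the worktop
- mug_green: olive mug, 85 x 109 x 101 mm, bystander; origin at the centre of its underside
- cup_white: white cup upside down, 80 x 108 x 64 mm, bystander; origin at the centre of its underside

How it is judged:
By the outcome, as a careful person would: the job done as asked, in the order asked, and still so for the second after the job is handed in, with the robot touching nothing.
It also fails if it takes over 53 s, if anything falls off the work surface, if the arm or the gripper's body presses on something with over 40 N, if the wrist force passes 120 N, or if a joint passes its speed limit or range.

### The arm

A 6-joint arm with a two-finger parallel gripper is mounted at the origin on a cart in front of the work surface, level with it; the furniture and walls round the work are solid. World frame = base frame: x ahead of the robot, y to its left, z up, the work surface at z = 0. Lengths are in m, angles in degrees, forces in N, time in s.
With the tool pointing down it reaches from about 0.325 to 1 m from the base axis. Payload 5.1 kg.
Tool frame: the origin (TCP) lies between the finger pads; the fingertips stand 22 mm ahead of it and the grasp point (between the pads) lies 3 mm ahead of it (env.tips_ahead is the distance from the TCP to the fingertips, in m); z points along the fingers, y is the line along which they close (so a half turn about z gives the same grasp; the last joint's range is limited). The gripper opens to 85 mm and grips with 20 to 120 N. Pads are 22 mm wide; open, the fingers measure 114 mm over their backs; the gripper's body (76 mm by 85 mm) begins 54 mm behind the grasp point. The pads swing forward as they close: fully open they stand 13 mm farther back than shut.
Start: joints at [-79.103, 7.093, 94.555, -0, 78.352, -4.733], TCP at [0.175, -0.626, 0.253] pointing down, gripper open.
Joint ranges: [-149.61, 149.61], [-58.7, 133.49], [1.44, 155.28], [-77.14, 257.14], [18.33, 153.61], [-166.67, 166.67]. Speed limits (degrees/s): [147.25, 147.25, 180, 180, 180, 180].

### API

Orientations are given as a 3x3 rotation matrix whose columns are the frame's x, y, z axes.
In Python, from rig import env, vision, order, models gives the robot as it stands.
- The arm moves only by the tool jog_arm, never from a script. Its argument "moves" is a list of rows, each an object with "translation": the shift along the tool's x, y, z scaled (see below), a list of three; "angular": the turn, a rotation vector about the tool's x, y, z scaled (see below), a list of three; "gripper": the gripper's target within -1 to 1 (shut at 1, half-way at 0, fully open at -1). In form: [{"translation": [x, y, z], "angular": [rx, ry, rz], "gripper": gripper}, ...]. A call has 1 to 12 rows; each row shifts and turns the commanded pose from where the row before left it, along the tool's axes as they then stand; what a row does not reach is not made up. The controller multiplies each number of a shift by 0.06 m and each number of a turn by 0.1 rad. A row lasts 1/8 s, in which the tool goes at most 62.5 mm and 10.7 degrees, less where a joint would pass 70% of its speed; a pose out of reach is approached as far as the arm can. A call with a number of a shift or a turn outside -1 to 1 is refused whole. A call with a gripper value outside its range is refused whole. The fingers move at their own pace and stop on an object; "newtons" is the grip in N (left out, the last holds). Time passes only in rows, so rows that do not move let the fingers close. It gives the time, the measured TCP pose, the force, the opening and the grip force at its end, in the units of the state.
- env.sense(): the state, without advancing time (a new reading comes with each control period).
- vision.camera(name): name is "side" or "top" or "wrist"; returns a dict with "image" (400x640x3 uint8, red, green, blue), "vfov" (degrees; the focal length in pixels is half the picture's height over the tangent of half this angle, whatever the lens; pixels are square), "cx", "cy" (the principal point, pixels), "rvec" (rotation vector, rad) and "tvec" (3), from world to camera coordinates, as OpenCV has them. Camera axes: x right, y down, z forward; pixel columns grow to the right and rows downward; lengths in m; the calibration is good to about 2 mm. The wrist camera is an equidistant fisheye: a pixel r from the principal point sees the ray r / f radians off the axis. A picture is of the moment at which its call begins. There is no depth.
- order.finish_job(): hands the job in; it is judged then, once.
Trained networks look in a picture, given as the dict that the camera call returned (one of the last four; its "shot" number tells which), for a name from the list of things; names that differ only in an ending like _2 or _b are one class to them, and where a whole thing is asked for, a point or a joint stands for the part that bears it (a point fixed in the world has none). Each returns a list of dicts, best first, with "conf" (0 to 1); they miss things now and then, are a little off and sometimes report something else, mostly with a low value. They report only what shows in the picture. A call takes as long as a camera call.
- models.boxes_of(thing, picture): "rect" ([left, top, width, height] in pixels, round what is visible of it).
- models.cut_out(thing, picture): "pixels" (400x640 bool, what is visible of it) and "rect" ([left, top, width, height] in pixels, round what is visible of it).
- models.pinpoint(thing, picture): "uv" ([column, row] in pixels: a listed point, or the origin of a listed thing).
The state is a dict: "t": time; "joint_positions": joint angles; "qd": joint speeds; "effort": joint torques, N m; "eef_pos": TCP position; "tool_rot": TCP orientation; "contact_force": force on the tool from outside, world axes, zero at the start; "ft_torque": the same for the moment, N m; "grip_width": opening from 0.0 (shut) to 1.0 (fully open); "finger_force": force on a finger pad.
Only numpy, scipy, OpenCV 4.12 (cv2) and the standard library are available. Lean on these libraries where they do the work, as an engineer would, in place of code of your own. Each camera call takes 0.05 s, during which the arm holds its last target. There are 200 camera calls.

## Working session

There is one attempt and no reset: what is moved stays moved. The work goes in short steps, Python scripts to look and compute and a tool call to move; the robot and the scene stay as the last step left them, time stands still between calls to the robot, and variables do not carry over. Pictures are saved under pics/ and viewed, at most 10 in all, crops included, and the job is handed in when it is done.

Besides the shell and the picture viewer there is one more tool, called after ">>>" as name([rows], argument=value, ...), one row to a line, values as JSON. jog_arm: Moves the arm, as the interface text tells. Its arguments: {"type":"object","properties":{"moves":{"type":"array"},"newtons":{"type":"number"}},"required":["moves"]}

```bash
mkdir -p pics; cat > h.py <<'E'
import numpy as np, cv2
from rig import env, vision, order, models
def K(c):
    f=c['image'].shape[0]/2/np.tan(np.radians(c['vfov'])/2); return f
def ray(c,uv):
    f=K(c); R=cv2.Rodrigues(np.array(c['rvec'],float))[0]; t=np.array(c['tvec'],float).ravel()
    d=np.array([(uv[0]-c['cx']),(uv[1]-c['cy'])],float)
    if c.get('name')=='wrist':
        r=np.hypot(*d); th=r/f; v=np.array([*(d/max(r,1e-9)*np.sin(th)),np.cos(th)])
    else: v=np.array([d[0]/f,d[1]/f,1])
    return -R.T@t, R.T@v
def cam(n):
    c=vision.camera(n); c['name']=n; return c
def atz(c,uv,z):
    o,v=ray(c,uv); return o+v*(z-o[2])/v[2]
def tri(rs):
    A=np.zeros((3,3));b=np.zeros(3)
    for o,v in rs:
        v=v/np.linalg.norm(v);P=np.eye(3)-np.outer(v,v);A+=P;b+=P@o
    return np.linalg.solve(A,b)
def save(c,n): cv2.imwrite(f'pics/{n}.png',c['image'][:,:,::-1])
E
python3 - <<'E'
from h import *
np.set_printoptions(precision=4,suppress=True)
C={n:cam(n) for n in('top','side')}
save(C['top'],'t0');save(C['side'],'s0')
for th in('stand','screen_far','lever_grip','lock_knob','mug_green','cup_white'):
    rs=[]
    for n,c in C.items():
        p=models.pinpoint(th,c)
        if p: print(th,n,np.round(p[0]['uv'],1),round(p[0]['conf'],2)); rs.append(ray(c,p[0]['uv']))
        if p and th in('stand','mug_green','cup_white'): print('  z0',atz(c,p[0]['uv'],0))
        if p and th=='lock_knob': print('  z83',atz(c,p[0]['uv'],.083))
        if p and th=='lever_grip': print('  z115',atz(c,p[0]['uv'],.115))
    if len(rs)==2: print('  tri',tri(rs))
print(env.sense())
E
```

```text
stand top [384.6 227. ] 0.95
  z0 [ 0.4991 -0.3742  0.    ]
stand side [363.2 276.5] 0.63
  z0 [ 0.5029 -0.3717  0.    ]
  tri [ 0.4992 -0.3728  0.0097]
screen_far top [394.7 225.6] 0.6
screen_far side [364.3 252.3] 0.62
  tri [ 0.4974 -0.3679  0.1441]
lever_grip top [327.2 228.9] 0.87
  z115 [ 0.4907 -0.2234  0.115 ]
lever_grip side [305.1 224.1] 0.79
  z115 [ 0.4836 -0.223   0.115 ]
  tri [ 0.4887 -0.2219  0.1072]
lock_knob top [341.4 183.8] 0.72
  z83 [ 0.5974 -0.257   0.083 ]
lock_knob side [346.6 202.3] 0.81
  z83 [ 0.5983 -0.2518  0.083 ]
  tri [ 0.5954 -0.2553  0.0908]
mug_green top [215.1 270.9] 0.74
  z0 [0.3836 0.0485 0.    ]
mug_green side [196.2 216.4] 0.81
  z0 [0.3767 0.0526 0.    ]
  tri [ 0.3801  0.0511 -0.0016]
cup_white top [306.6 127.7] 0.69
  z0 [ 0.7505 -0.1725  0.    ]
cup_white side [350.9 164.9] 0.61
  z0 [ 0.7457 -0.1652  0.    ]
  tri [ 0.7464 -0.1696  0.0043]
{'t': 0.7, 'joint_positions': array([-79.104 ,   7.0915,  94.5545,   0.0007,  78.3524,  -4.7343]), 'qd': array([-0.0574,  0.0201,  0.0781, -0.0269, -0.1518, -0.0406]), 'effort': array([ -0.0006, -42.3453, -36.5662,  -0.0002,   0.0004,  -0.    ]), 'eef_pos': array([ 0.1751, -0.626 ,  0.2533]), 'tool_rot': array([[ 0.963 ,  0.2694,  0.    ],
       [ 0.2694, -0.963 , -0.    ],
       [ 0.    ,  0.    , -1.    ]]), 'contact_force': array([-0.3659,  0.1731, -0.5747]), 'ft_torque': array([-0.0159,  0.0187,  0.0333]), 'finger_force': 0.0, 'grip_width': 0.9972043249491906}
```

View pics/t0.png

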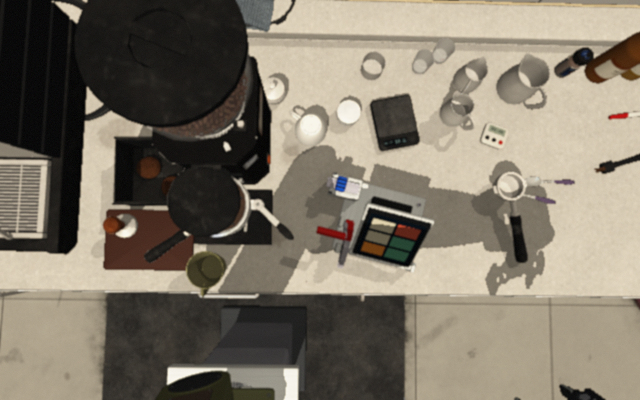

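View pics/s0.png

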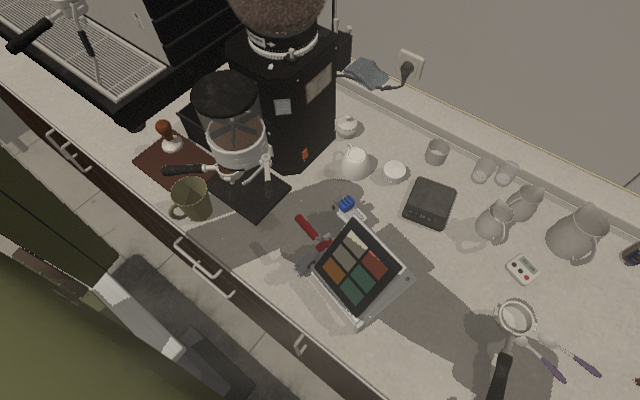

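The top view shows the stand at about (385,225), with the red bar at (327,230), the blue knob at (343,184) and the mug at (205,268). The side view agrees: bar at (305,224), knob at (347,202). The stand is yawed about -17° and the tablet is tilted about 42°. I'll go above the lever's -x side with the fingers shut and turn to the stand's axes.

>>> jog_arm([
  {"translation": [0.6, -0.54, 0], "angular": [0, 0, 0], "gripper": 1},
  {"translation": [0.6, -0.54, 0], "angular": [0, 0, 0], "gripper": 1},
  {"translation": [0.6, -0.54, 0], "angular": [0, 0, 0], "gripper": 1},
  {"translation": [0.6, -0.54, 0], "angular": [0, 0, 0], "gripper": 1},
  {"translation": [0.6, -0.54, 0], "angular": [0, 0, 0], "gripper": 1},
  {"translation": [0.6, -0.54, 0], "angular": [0, 0, 0], "gripper": 1},
  {"translation": [0.6, -0.54, 0], "angular": [0, 0, 0], "gripper": 1},
  {"translation": [0.6, -0.54, 0], "angular": [0, 0, 0], "gripper": 1},
  {"translation": [0.6, -0.54, 0], "angular": [0, 0, 0], "gripper": 1},
  {"translation": [0.6, -0.54, 0], "angular": [0, 0, 0], "gripper": 1},
  {"translation": [0, 0, 0], "angular": [0, 0, 0.95], "gripper": 1},
  {"translation": [0, 0, 0], "angular": [0, 0, 0.95], "gripper": 1},
])

```text
t: 2.2
eef_pos: [0.4349, -0.2162, 0.2535]
tool_rot: [[0.997, 0.081, 0.0], [0.081, -0.997, -0.0], [0.0, 0.0, -1.0]]
contact_force: [-1.1, 0.1, -0.7]
grip_width: -0.003
finger_force: 0.0
```

>>> jog_arm([
  {"translation": [0, 0, 0], "angular": [0, 0, 0.95], "gripper": 1},
  {"translation": [0, 0, 0], "angular": [0, 0, 0.95], "gripper": 1},
  {"translation": [0, 0, 0], "angular": [0, 0, 0.95], "gripper": 1},
  {"translation": [0, 0, 0], "angular": [0, 0, 0.95], "gripper": 1},
])

```text
t: 2.7
eef_pos: [0.4345, -0.2169, 0.2535]
tool_rot: [[0.955, -0.296, 0.0], [-0.296, -0.955, -0.0], [0.0, 0.0, -1.0]]
contact_force: [-0.3, -0.0, -1.1]
grip_width: -0.002
finger_force: 0.0
```

```bash
python3 - <<'E'
from h import *
np.set_printoptions(precision=4,suppress=True)
s=env.sense();print(s['eef_pos'],s['tool_rot'],s['contact_force'])
C={n:cam(n) for n in('wrist','top','side')}
save(C['wrist'],'w1')
for th,z in(('stand',0),('screen_far',None),('lever_grip',.115),('lock_knob',.083)):
    rs=[]
    for n,c in C.items():
        p=models.pinpoint(th,c)
        if p:
            print(th,n,np.round(p[0]['uv'],1),round(p[0]['conf'],2), atz(c,p[0]['uv'],z) if z is not None else ''); rs.append(ray(c,p[0]['uv']))
    if len(rs)>1: print('  tri',tri(rs))
E
```

```text
[ 0.4345 -0.2169  0.2535] [[ 0.9552 -0.2958  0.0003]
 [-0.2958 -0.9552 -0.0002]
 [ 0.0004  0.0001 -1.    ]] [-0.3186 -0.037  -1.0919]
stand wrist [420.8  87. ] 0.96 [ 0.505  -0.3718  0.    ]
stand top [385.4 227.6] 0.93 [ 0.4976 -0.3762  0.    ]
stand side [361.2 275.5] 0.79 [ 0.5021 -0.3667  0.    ]
  tri [ 0.5005 -0.3704  0.0088]
screen_far wrist [481.   85.8] 0.91 
screen_far top [394.5 230.2] 0.81 
screen_far side [368.5 251.9] 0.68 
  tri [ 0.494  -0.3703  0.1507]
lever_grip wrist [308.9 144. ] 0.92 [ 0.4833 -0.224   0.115 ]
lever_grip top [328.  230.4] 0.53 [ 0.4873 -0.2252  0.115 ]
lever_grip side [305.3 225.8] 0.88 [ 0.4807 -0.2259  0.115 ]
  tri [ 0.4844 -0.2243  0.1088]
lock_knob wrist [300.8  19.8] 0.81 [ 0.5981 -0.2508  0.083 ]
lock_knob top [340.1 182.8] 0.73 [ 0.5997 -0.2539  0.083 ]
lock_knob side [348.2 204.1] 0.66 [ 0.5966 -0.2576  0.083 ]
  tri [ 0.6017 -0.2534  0.0719]
```

View pics/w1.png

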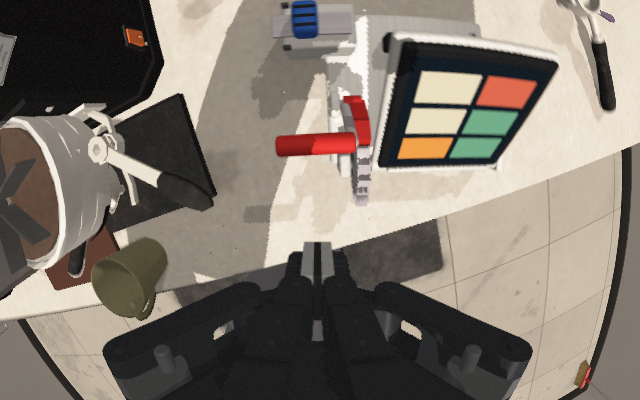

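The wrist view shows the red bar from (277,146) to (355,143). It is parallel to the fingers' closing line, so the yaw holds, and it is leaning to -x. Next I lower behind it and push toward +x.

>>> jog_arm([
  {"translation": [0, 0, 0.73], "angular": [0, 0, 0], "gripper": 1},
  {"translation": [0, 0, 0.73], "angular": [0, 0, 0], "gripper": 1},
  {"translation": [0, 0, 0.73], "angular": [0, 0, 0], "gripper": 1},
  {"translation": [0.3, 0, 0], "angular": [0, 0, 0], "gripper": 1},
  {"translation": [0.2, 0, 0], "angular": [0, 0, 0], "gripper": 1},
  {"translation": [0.2, 0, 0], "angular": [0, 0, 0], "gripper": 1},
  {"translation": [0.2, 0, 0], "angular": [0, 0, 0], "gripper": 1},
  {"translation": [0.2, 0, 0], "angular": [0, 0, 0], "gripper": 1},
  {"translation": [0.15, 0, 0], "angular": [0, 0, 0], "gripper": 1},
  {"translation": [0.15, 0, 0], "angular": [0, 0, 0], "gripper": 1},
])

```text
t: 4.7
eef_pos: [0.5154, -0.2417, 0.1219]
tool_rot: [[0.956, -0.293, -0.0], [-0.293, -0.956, 0.0], [-0.0, -0.0, -1.0]]
contact_force: [0.5, -0.1, 0.2]
grip_width: 0.001
finger_force: 0.0
```

```bash
cat > look.py <<'E'
from h import *
import sys
np.set_printoptions(precision=4,suppress=True)
s=env.sense();print(s['t'],s['eef_pos'],s['contact_force'])
C={n:cam(n) for n in('wrist','top','side')}
S=np.array([.501,-.371,0]);a=np.radians(-17.2);R=np.array([[np.cos(a),-np.sin(a),0],[np.sin(a),np.cos(a),0],[0,0,1]])
print('tcp stand',R.T@(s['eef_pos']-S))
for th,z in(('screen_far',.062),('lever_grip',.115),('lock_knob',.083)):
    rs=[]
    for n,c in C.items():
        p=models.pinpoint(th,c)
        if p:
            print(th,n,round(p[0]['conf'],2), R.T@(atz(c,p[0]['uv'],z)-S)); rs.append(ray(c,p[0]['uv']))
    if len(rs)>1: print('  tri',R.T@(tri(rs)-S))
if len(sys.argv)>2: save(C[sys.argv[1]],sys.argv[2])
E
python3 look.py
```

```text
4.7 [ 0.5154 -0.2417  0.1219] [ 0.4812 -0.0653  0.2476]
tcp stand [-0.0245  0.1278  0.1219]
screen_far wrist 0.89 [-0.0558 -0.1197  0.062 ]
screen_far top 0.61 [-0.0027 -0.0178  0.062 ]
screen_far side 0.68 [0.0298 0.026  0.062 ]
  tri [-0.0058 -0.      0.1512]
lever_grip wrist 0.64 [0.0058 0.1365 0.115 ]
lever_grip side 0.58 [0.0103 0.1393 0.115 ]
  tri [0.008  0.1361 0.1216]
lock_knob wrist 0.87 [0.0589 0.1418 0.083 ]
lock_knob top 0.53 [0.0565 0.1423 0.083 ]
lock_knob side 0.51 [0.0556 0.1326 0.083 ]
  tri [0.0605 0.1417 0.0657]
```

>>> jog_arm([
  {"translation": [0.12, 0, 0], "angular": [0, 0, 0], "gripper": 1},
  {"translation": [0.12, 0, 0], "angular": [0, 0, 0], "gripper": 1},
  {"translation": [-0.25, 0, 0], "angular": [0, 0, 0], "gripper": 1},
  {"translation": [0, 0, -0.73], "angular": [0, 0, 0], "gripper": 1},
  {"translation": [0, 0, -0.73], "angular": [0, 0, 0], "gripper": 1},
  {"translation": [0, 0, -0.73], "angular": [0, 0, 0], "gripper": 1},
  {"translation": [0, 0.7, 0], "angular": [0, 0, 0], "gripper": 1},
  {"translation": [0, 0.7, 0], "angular": [0, 0, 0], "gripper": 1},
  {"translation": [0.2, 0.7, 0], "angular": [0, 0, 0], "gripper": 1},
  {"translation": [0, 0, 0], "angular": [0, 0, 0], "gripper": 1},
])

```text
t: 6.55
eef_pos: [0.4875, -0.3673, 0.2529]
tool_rot: [[0.955, -0.296, -0.001], [-0.296, -0.955, 0.0], [-0.001, 0.0, -1.0]]
contact_force: [-0.3, 0.6, -0.9]
grip_width: 0.0
finger_force: 0.0
```

```bash
python3 look.py wrist w2
```

```text
6.55 [ 0.4875 -0.3673  0.2529] [-0.289   0.6477 -0.8614]
tcp stand [-0.014  -0.0004  0.2529]
screen_far wrist 0.82 [-0.0332  0.0007  0.062 ]
screen_far top 0.94 [-0.0034 -0.0213  0.062 ]
screen_far side 0.56 [0.0242 0.025  0.062 ]
  tri [-0.0081 -0.0014  0.1538]
lever_grip wrist 0.78 [0.0101 0.1377 0.115 ]
lever_grip top 0.79 [0.0108 0.1371 0.115 ]
lever_grip side 0.9 [0.0014 0.1353 0.115 ]
  tri [0.0082 0.1389 0.1081]
lock_knob wrist 0.55 [0.0555 0.1456 0.083 ]
lock_knob top 0.91 [0.0591 0.1391 0.083 ]
lock_knob side 0.55 [0.0597 0.1372 0.083 ]
  tri [0.0571 0.1385 0.0902]
```

View pics/w2.png

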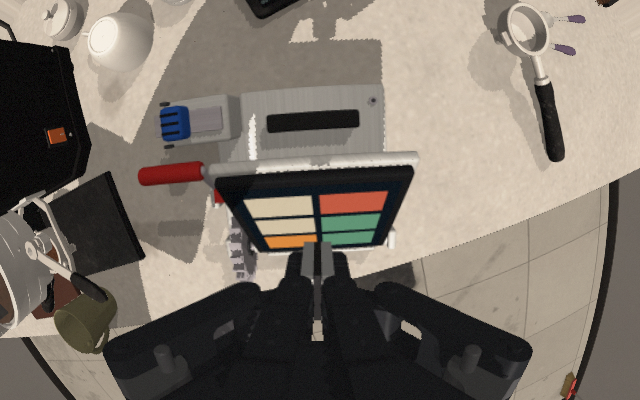

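The lever bar now lies at (170,173) in the wrist view, leaning to the +x stop, so it is released. The tablet is still tilted and the fingertips at (317,245) are over its middle. I'll press it down slowly along its arc.

>>> jog_arm([
  {"translation": [0, 0, 0.4], "angular": [0, 0, 0], "gripper": 1},
  {"translation": [0, 0, 0.4], "angular": [0, 0, 0], "gripper": 1},
  {"translation": [0, 0, 0.3], "angular": [0, 0, 0], "gripper": 1},
  {"translation": [0, 0, 0.1], "angular": [0, 0, 0], "gripper": 1},
  {"translation": [0, 0, 0.07], "angular": [0, 0, 0], "gripper": 1},
  {"translation": [0, 0, 0.07], "angular": [0, 0, 0], "gripper": 1},
  {"translation": [0.06, 0, 0.06], "angular": [0, 0, 0], "gripper": 1},
  {"translation": [0.06, 0, 0.06], "angular": [0, 0, 0], "gripper": 1},
])

```text
t: 8.15
eef_pos: [0.4966, -0.3678, 0.167]
tool_rot: [[0.956, -0.293, 0.002], [-0.293, -0.956, -0.001], [0.002, 0.001, -1.0]]
contact_force: [-0.7, 1.7, 4.7]
grip_width: 0.0
finger_force: 2.0
```

>>> jog_arm([
  {"translation": [0.055, 0, 0.065], "angular": [0, 0, 0], "gripper": 1},
  {"translation": [0.055, 0, 0.065], "angular": [0, 0, 0], "gripper": 1},
  {"translation": [0.055, 0, 0.07], "angular": [0, 0, 0], "gripper": 1},
  {"translation": [0.05, 0, 0.07], "angular": [0, 0, 0], "gripper": 1},
  {"translation": [0.05, 0, 0.07], "angular": [0, 0, 0], "gripper": 1},
  {"translation": [0.045, 0, 0.07], "angular": [0, 0, 0], "gripper": 1},
  {"translation": [0.045, 0, 0.07], "angular": [0, 0, 0], "gripper": 1},
  {"translation": [0.04, 0, 0.07], "angular": [0, 0, 0], "gripper": 1},
  {"translation": [0.04, 0, 0.07], "angular": [0, 0, 0], "gripper": 1},
  {"translation": [0.035, 0, 0.07], "angular": [0, 0, 0], "gripper": 1},
  {"translation": [0.03, 0, 0.07], "angular": [0, 0, 0], "gripper": 1},
  {"translation": [0.03, 0, 0.07], "angular": [0, 0, 0], "gripper": 1},
])

```text
t: 9.65
eef_pos: [0.5259, -0.3765, 0.1153]
tool_rot: [[0.956, -0.293, -0.001], [-0.293, -0.956, 0.001], [-0.001, -0.001, -1.0]]
contact_force: [0.7, 1.9, 2.1]
grip_width: -0.002
finger_force: 1.7
```

>>> jog_arm([
  {"translation": [0.03, 0, 0.065], "angular": [0, 0, 0], "gripper": 1},
  {"translation": [0.025, 0, 0.065], "angular": [0, 0, 0], "gripper": 1},
  {"translation": [0.02, 0, 0.065], "angular": [0, 0, 0], "gripper": 1},
  {"translation": [0.02, 0, 0.065], "angular": [0, 0, 0], "gripper": 1},
  {"translation": [0.015, 0, 0.065], "angular": [0, 0, 0], "gripper": 1},
  {"translation": [0.01, 0, 0.05], "angular": [0, 0, 0], "gripper": 1},
  {"translation": [0.01, 0, 0.05], "angular": [0, 0, 0], "gripper": 1},
  {"translation": [0, 0, 0.03], "angular": [0, 0, 0], "gripper": 1},
  {"translation": [0, 0, 0.03], "angular": [0, 0, 0], "gripper": 1},
])

```text
t: 10.78
eef_pos: [0.5339, -0.3794, 0.0871]
tool_rot: [[0.956, -0.293, 0.001], [-0.293, -0.956, -0.001], [0.001, 0.0, -1.0]]
contact_force: [-0.7, -0.2, 3.4]
grip_width: -0.0
finger_force: 1.4
```

>>> jog_arm([
  {"translation": [0, 0, 0.025], "angular": [0, 0, 0], "gripper": 1},
  {"translation": [0, 0, 0.02], "angular": [0, 0, 0], "gripper": 1},
  {"translation": [0, 0, 0.015], "angular": [0, 0, 0], "gripper": 1},
  {"translation": [0, 0, 0], "angular": [0, 0, 0], "gripper": 1},
])

```text
t: 11.28
eef_pos: [0.5342, -0.3795, 0.0841]
tool_rot: [[0.956, -0.293, 0.002], [-0.293, -0.956, -0.001], [0.002, 0.001, -1.0]]
contact_force: [0.8, -0.9, 4.7]
grip_width: -0.001
finger_force: 2.4
```

>>> jog_arm([
  {"translation": [0, 0, 0.015], "angular": [0, 0, 0], "gripper": 1},
  {"translation": [0, 0, 0.015], "angular": [0, 0, 0], "gripper": 1},
  {"translation": [0, 0, 0], "angular": [0, 0, 0], "gripper": 1},
])

```text
t: 11.65
eef_pos: [0.5342, -0.3795, 0.084]
tool_rot: [[0.956, -0.293, 0.001], [-0.293, -0.956, -0.001], [0.001, 0.0, -1.0]]
contact_force: [-2.5, 2.8, 12.2]
grip_width: -0.0
finger_force: 6.4
```

The tablet is flat: the tips stop at z = 62 mm and the force rises to 12 N. Next I lift and go past the knob to its outer side.

>>> jog_arm([
  {"translation": [0, 0, -0.2], "angular": [0, 0, 0], "gripper": 1},
  {"translation": [0, 0, -0.9], "angular": [0, 0, 0], "gripper": 1},
  {"translation": [0.2, 0, -0.9], "angular": [0, 0, 0], "gripper": 1},
  {"translation": [0.2, -0.8, 0], "angular": [0, 0, 0], "gripper": 1},
  {"translation": [0, -0.8, 0], "angular": [0, 0, 0], "gripper": 1},
  {"translation": [0, -0.8, 0], "angular": [0, 0, 0], "gripper": 1},
  {"translation": [0, -0.8, 0], "angular": [0, 0, 0], "gripper": 1},
  {"translation": [0, 0, 0], "angular": [0, 0, 0], "gripper": 1},
])

```text
t: 12.65
eef_pos: [0.6129, -0.1994, 0.2005]
tool_rot: [[0.957, -0.289, -0.002], [-0.289, -0.957, 0.001], [-0.002, -0.001, -1.0]]
contact_force: [-0.3, -0.4, -0.2]
grip_width: 0.001
finger_force: 0.0
```

```bash
python3 look.py wrist w3
```

```text
12.65 [ 0.6129 -0.1994  0.2005] [-0.3246 -0.4069 -0.2167]
tcp stand [0.0561 0.197  0.2005]
screen_far wrist 0.81 [0.0392 0.0027 0.062 ]
screen_far top 0.68 [0.0398 0.0019 0.062 ]
screen_far side 0.77 [0.0419 0.0038 0.062 ]
  tri [0.0401 0.0031 0.064 ]
lever_grip wrist 0.97 [0.0114 0.1379 0.115 ]
lever_grip top 0.76 [0.0155 0.1381 0.115 ]
lever_grip side 0.8 [0.0109 0.1367 0.115 ]
  tri [0.0128 0.1378 0.1148]
lock_knob wrist 0.7 [0.0556 0.1396 0.083 ]
lock_knob top 0.65 [0.0568 0.1421 0.083 ]
lock_knob side 0.62 [0.0489 0.1363 0.083 ]
  tri [0.0545 0.14   0.0762]
```

View pics/w3.png

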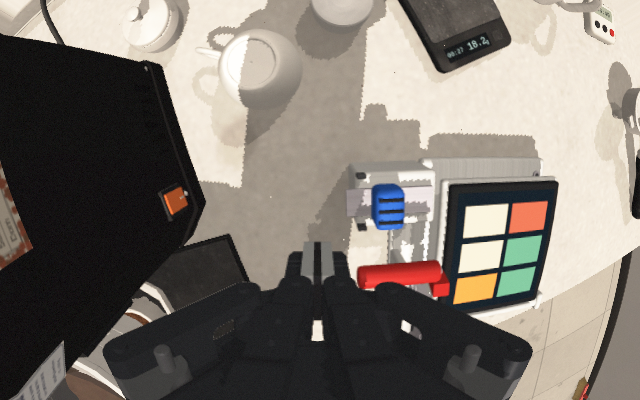

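The wrist view shows the tablet flat, with its screen at (500,240), the red lever released at (400,273) and the blue knob at (388,207). The fingers are on the knob's outer side. Next I lower and push.

>>> jog_arm([
  {"translation": [0, 0, 0.88], "angular": [0, 0, 0], "gripper": 1},
  {"translation": [0, 0, 0.88], "angular": [0, 0, 0], "gripper": 1},
  {"translation": [0, 0.2, 0], "angular": [0, 0, 0], "gripper": 1},
  {"translation": [0, 0.1, 0], "angular": [0, 0, 0], "gripper": 1},
  {"translation": [0, 0.1, 0], "angular": [0, 0, 0], "gripper": 1},
  {"translation": [0, 0.08, 0], "angular": [0, 0, 0], "gripper": 1},
  {"translation": [0, 0.08, 0], "angular": [0, 0, 0], "gripper": 1},
  {"translation": [0, 0.08, 0], "angular": [0, 0, 0], "gripper": 1},
  {"translation": [0, 0.08, 0], "angular": [0, 0, 0], "gripper": 1},
])

```text
t: 14.38
eef_pos: [0.6001, -0.244, 0.0959]
tool_rot: [[0.956, -0.293, 0.0], [-0.293, -0.956, 0.0], [0.0, -0.0, -1.0]]
contact_force: [1.5, 1.0, 0.3]
grip_width: 0.001
finger_force: 0.8
```

>>> jog_arm([
  {"translation": [0, 0.06, 0], "angular": [0, 0, 0], "gripper": 1},
  {"translation": [0, 0.06, 0], "angular": [0, 0, 0], "gripper": 1},
  {"translation": [0, 0.06, 0], "angular": [0, 0, 0], "gripper": 1},
  {"translation": [0, 0.03, 0], "angular": [0, 0, 0], "gripper": 1},
])

```text
t: 14.88
eef_pos: [0.5962, -0.2561, 0.0956]
tool_rot: [[0.956, -0.293, -0.0], [-0.293, -0.956, 0.0], [-0.0, -0.0, -1.0]]
contact_force: [1.9, 1.2, 0.4]
grip_width: 0.001
finger_force: 0.8
```

>>> jog_arm([
  {"translation": [0, 0.03, 0], "angular": [0, 0, 0], "gripper": 1},
  {"translation": [0, 0.03, 0], "angular": [0, 0, 0], "gripper": 1},
  {"translation": [0, 0.03, 0], "angular": [0, 0, 0], "gripper": 1},
  {"translation": [0, 0, 0], "angular": [0, 0, 0], "gripper": 1},
])

```text
t: 15.38
eef_pos: [0.596, -0.2571, 0.0957]
tool_rot: [[0.956, -0.293, 0.002], [-0.293, -0.956, 0.007], [-0.0, -0.008, -1.0]]
contact_force: [5.4, 14.5, 1.4]
grip_width: 0.003
finger_force: 7.5
```

```bash
python3 look.py wrist w4 | grep -v -e lever -e screen
```

```text
15.375 [ 0.596  -0.2571  0.0957] [ 5.4491 14.4959  1.3816]
tcp stand [0.057  0.1369 0.0957]
  tri [0.0438 0.0024 0.0628]
  tri [0.0153 0.1425 0.1014]
lock_knob wrist 0.76 [0.0585 0.1136 0.083 ]
lock_knob top 0.53 [-0.2288  0.3524  0.083 ]
lock_knob side 0.71 [0.0579 0.113  0.083 ]
  tri [-0.0357  0.1801  0.146 ]
```

The knob has stopped hard at 15 N, with the TCP at stand y = 0.137 against an expected 0.1365. I'll back off, lift and check.

>>> jog_arm([
  {"translation": [0, -0.3, 0], "angular": [0, 0, 0], "gripper": 1},
  {"translation": [0, -0.3, 0], "angular": [0, 0, 0], "gripper": 1},
  {"translation": [0, 0, -0.8], "angular": [0, 0, 0], "gripper": 1},
  {"translation": [0, 0, -0.8], "angular": [0, 0, 0], "gripper": 1},
  {"translation": [0, 0, -0.8], "angular": [0, 0, 0], "gripper": 1},
  {"translation": [0, 0, 0], "angular": [0, 0, 0], "gripper": 1},
])

```text
t: 16.73
eef_pos: [0.6077, -0.2274, 0.2463]
tool_rot: [[0.956, -0.293, 0.009], [-0.293, -0.956, -0.005], [0.01, 0.002, -1.0]]
contact_force: [0.4, 0.1, -0.1]
grip_width: 0.002
finger_force: 0.0
```

```bash
python3 look.py wrist w5
```

```text
16.725 [ 0.6077 -0.2274  0.2463] [ 0.4226  0.0918 -0.0512]
tcp stand [0.0595 0.1687 0.2463]
screen_far wrist 0.61 [0.042  0.0055 0.062 ]
screen_far top 0.56 [0.0466 0.0014 0.062 ]
screen_far side 0.9 [0.0442 0.0005 0.062 ]
  tri [0.0443 0.0022 0.0603]
lever_grip wrist 0.74 [0.0115 0.1393 0.115 ]
lever_grip top 0.58 [0.013  0.1423 0.115 ]
lever_grip side 0.85 [0.0045 0.1403 0.115 ]
  tri [0.0097 0.1412 0.1108]
lock_knob wrist 0.66 [0.0571 0.1101 0.083 ]
lock_knob top 0.7 [0.0617 0.1078 0.083 ]
lock_knob side 0.84 [0.0545 0.1078 0.083 ]
  tri [0.0581 0.1088 0.0807]
```

View pics/w5.png

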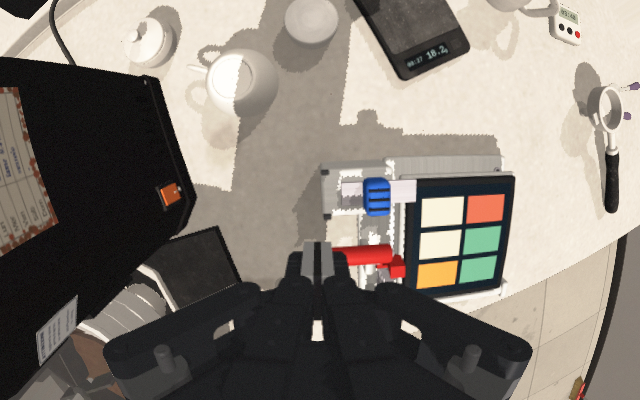

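The picture shows the tongue over the tablet's edge at (410,190) and the knob at (376,197), about 31 mm in from where it started. The tablet is flat, the lever is still released at (365,255), and the cup at (245,78) is standing untouched.

```bash
python3 -c "
from rig import order; print(order.finish_job())"
```

```text
the job is handed in; nothing more can be done
None
```

The job is handed in: lever released, tablet pressed down gently until flat, and lock pushed to its end stop over the tablet's edge; I moved neither the mug nor the cup, though I did not look at the mug again at the end.

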